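# Load the sharpening frame in honing order and latch it

### The arm

A 7-joint arm with a two-finger parallel gripper is mounted at the origin on the work surface. World frame = base frame: x ahead of the robot, y to its left, z up, the work surface at z = 0. Lengths are in m, angles in rad, forces in N, time in s.
With the tool pointing down it reaches from about 0.35 to 0.9 m from the base axis. Payload 8.1 kg.
Tool frame: the origin (TCP) lies at the very end of the fingers, on their centre line; the grasp point (between the pads) lies 19 mm behind it; z points along the fingers, y is the line along which they close (so a half turn about z gives the same grasp; the last joint's range is limited). The gripper opens to 92 mm and grips with 3 to 60 N. Pads are 19 mm wide; open, the fingers measure 130 mm over their backs; the gripper's body (75 mm by 190 mm) begins 47 mm behind the grasp point.
Start: joints at [-0.103, 0.434, 0.025, 1.573, -0.012, 1.134, -0.075], TCP at [0.625, -0, 0.193] pointing down, gripper open.
Joint ranges: [-2.62, 2.62], [-0.44, 2.09], [-1.27, 1.32], [0.08, 2.57], [-1.32, 4.46], [0.12, 2], [-2.74, 2.74]. Speed limits (rad/s): [2.22, 2.22, 3.01, 3.01, 3.14, 3.14, 3.14].

### API

Orientations are given as a rotation vector (axis times angle).
In Python, from cell import observe, get_image, sign_off, find_in, trace, place_of gives the robot as it stands. The module is installed in compiled form; this text tells all that it offers.
- The arm moves only by the shell command python3 -m handwheel 'ROWS' [OPENING] [FORCE]. ROWS is JSON, a list of rows, each a list of 6 numbers: the shift along the tool's x, y, z each as a share of 0.02 m, from -1 to 1, then the turn, a rotation vector about the tool's x, y, z each as a share of 4 degrees, from -1 to 1. A call has 1 to 8 rows; each row shifts and turns the commanded pose from where the row before left it, along the tool's axes as they then stand; what a row does not reach is not made up. A row lasts 1/12 s, in which the tool goes at most 41.7 mm and 7.16 degrees, less where a joint would pass 70% of its speed; a pose out of reach is approached as far as the arm can. A call with a number of a shift or a turn outside -1 to 1 is refused whole. A call with a gripper value outside its range is refused whole. OPENING is the opening, from 0 (shut) to 1 (fully open), set as the call begins (- or left out, the last holds). The fingers move at their own pace and stop on an object; FORCE is the grip in N (left out, the last holds). Time passes only in rows, so rows that do not move let the fingers close. It gives the time, the measured TCP pose, the force, the opening and the grip force at its end, in the units of the state.
- observe(): the state, without advancing time (a new reading comes with each control period).
- get_image(name): name is "scene" or "side" or "wrist"; returns a dict with "image" (420x560x3 uint8, red, green, blue), "fx", "fy", "cx", "cy" (pixels), "position" and "orientation" of the camera in the world. Camera axes: x right, y down, z forward; pixel columns grow to the right and rows downward; lengths in m; the calibration is good to about 2 mm. A picture is of the moment at which its call begins. There is no depth.
- sign_off(): hands the job in; it is judged then, once.
Trained networks look in the newest picture that a camera, given by its name, has taken for a name from the list of things; names that differ only in an ending like _2 or _b are one class to them, and where a whole thing is asked for, a point or a joint stands for the part that bears it (a point fixed in the world has none). Each returns a list of dicts, best first, with "score" (0 to 1); they miss things now and then, are a little off and sometimes report something else, mostly with a low value. They report only what shows in the picture. A call takes as long as a camera call. They do not tell look-alikes from the thing itself.
- find_in(label, camera): "rect" ([centre column, centre row, width, height] as shares, 0 to 1, of the picture: columns of its width, rows of its height, round what is visible of it).
- trace(label, camera): "region" (420x560 bool, what is visible of it) and "rect" ([centre column, centre row, width, height] as shares, 0 to 1, of the picture: columns of its width, rows of its height, round what is visible of it).
- place_of(label, camera): "point" ([column, row] as shares, 0 to 1, of the picture: columns of its width, rows of its height: a listed point, or the origin of a listed thing).
The state is a dict: "clock": time; "joints": joint angles; "dq": joint speeds; "joint_efforts": joint torques, N m; "position": TCP position; "ee_rot": TCP orientation; "force": force on the tool from outside, world axes, zero at the start; "ft_torque": the same for the moment, N m; "width": opening from 0.0 (shut) to 1.0 (fully open); "gripper_force": force on a finger pad.
Only numpy, scipy, OpenCV 4.12 (cv2) and the standard library are available. Lean on these libraries where they do the work, as an engineer would, in place of code of your own. Each camera call takes 0.05 s, during which the arm holds its last target. There are 200 camera calls.

### The job

Set up the sharpening frame: slide the dark grey coarse stone along the bench into the frame's open end and right up to the bay marked with one dot, then the white fine stone into the two-dot bay, then the leather-faced strop block into the three-dot bay, lying across the frame and butted up together. Do not lift any of them off the bench, as they chip when dropped. Finally swing the little turn-button across the open end until it is fully shut, and leave the gouge, mallet, oil bottle and half-carved block alone.

Things in the scene. Friction and masses are not known exactly. Their poses are not given: they have to be found in the camera images.
- frame: Low U-shaped frame of brown beech rails fixed to the bench, which is its floor. Origin on the bench, mid-lane; y runs along the lane from the open end (-y) to the end stop (+y), x across it. Side rails 20 mm high and wide, inner faces at x = -63 and +63 mm from y = -57 to the stop's face at y = +77; from y = -57 they flare by 8 mm each to the mouth at y = -80.
- bay1 (a point): On the bench, centre of the one-dot bay next to the end stop (white dots on the rail tops number the bays): frame x = 0, y = +52 mm. A block lying across the lane against the end stop has its centre here.
- bay2 (a point): On the bench, centre of the two-dot bay: frame y = +2 mm, x = 0.
- bay3 (a point): On the bench, centre of the three-dot bay: frame y = -48 mm, x = 0. With three blocks tight against the end stop, 4 mm are left between the last one and the shut turn-button.
- coarse: Coarse stone: dark grey, nearly black block 120 x 50 x 25 mm (x, y, z), 0.33 kg, flat and loose on the bench outside the frame, roughly parallel to its final direction. Origin at the centre of its underside, x along its 120 mm length. In the frame its length lies along the frame's x, either way round.
- fine: Fine sharpening stone, a white block 120 x 50 x 25 mm, about 0.34 kg; as the coarse one. It and the coarse stone lie on the two sides in front of the frame's open end, which on which side varies.
- strop: Strop block, dark wood with reddish-brown leather on top, 120 x 50 x 25 mm, about 0.15 kg; origin and axes as the stones. It lies farthest from the frame's open end.
- turnbutton (a joint): Dark wooden bar 16 mm wide, 6 to 22 mm above the bench, reaching 88 mm from its upright pivot; slight friction, stays where left. Rad: 0 = shut, pointing along frame +x across the open end, inner face at frame y = -77 mm; pi/2 = along frame -y; about 3 = open (start), along frame -x. Closes anticlockwise seen from above, fully only when nothing stands out of the open end.
- button_pivot (a point): On the turn-button's pivot axis, on the bar's top face, 22 mm above the bench; frame x = -75, y = -85 mm. It stands on a steel tab 4 mm high (frame x -87 to -67).
- button_knob (a point): Centre of the brass knob on the turn-button, 66 mm from the pivot along the bar, 36 mm above the bench. The knob is 16 mm wide at most (stem 10 mm) and rises to 46 mm above the bench.
- gouge: Bystander: carving gouge with a brown wooden handle and steel blade, 213 mm long, 27 mm thick, lying along its x axis on the bench beyond the frame's closed end. Leave alone.
- mallet: Bystander: round wooden carver's mallet standing on its head, 86 mm across, 197 mm tall, on the bench to the robot's right. Origin at the centre of its underside. Leave alone.
- oil: Bystander: yellow honing-oil bottle with a red cap, 48 mm across, 115 mm tall, standing beyond the far corner of the frame's closed end. Leave alone.
- carving: Bystander: half-carved pale wooden block 100 x 75 x 55 mm with a round boss on top, lying on the bench beyond the frame's open end. Leave alone.
Mind the look-alikes: they are no part of the job. Of the things shaped like the strop, the wood one is meant.

How it is judged:
At the end, for the whole second after the job is handed in: Coarse stone, fine stone and strop lie flat on the bench across the lane in the one-, two- and three-dot bays, each within 6 mm of its bay along the lane, within 9 mm overall and within 0.1 rad of square; the strop's leather is up; the turn-button is shut to within 0.1 rad; all at rest (y of coarse in the frame of bay1 between -0.006 and 0.006 m and y of fine in the frame of bay2 between -0.006 and 0.006 m and y of strop in the frame of bay3 between -0.006 and 0.006 m and horizontal distance between coarse and bay1 below 0.009 m and horizontal distance between fine and bay2 below 0.009 m and horizontal distance between strop and bay3 below 0.009 m and angle between the x axis of each of coarse, fine, strop and the x axis of frame, either way round below 0.1 rad and height (world z) of each of coarse, fine, strop below 0.004 m and angle between strop's own z axis and vertical below 0.1 rad and value of joint turnbutton below 0.1 rad and linear speed of each of coarse, fine, strop below 0.02 m/s); the robot touches nothing.
It fails at once if a stone or the strop is lifted more than 10 mm off the bench (height (world z) of any of coarse, fine, strop above 0.01 m).
It fails at once if the gouge, mallet, oil bottle or carving is shifted more than 15 mm or knocked over (distance of any of gouge, mallet, oil, carving from where it was at the start of the episode above 0.015 m or angle between any of mallet, oil's own z axis and vertical above 0.5 rad).
It also fails if it takes over 72 s, if anything falls off the work surface, if the arm or the gripper's body presses on something with over 40 N, if the wrist force passes 120 N, or if a joint passes its speed limit or range.

## Working session

There is one attempt and no reset: what is moved stays moved. The work goes in short steps, Python scripts to look and compute and a shell command to move; the robot and the scene stay as the last step left them, time stands still between calls to the robot, and variables do not carry over. Pictures are saved under pics/ and viewed, at most 10 in all, crops included, and the job is handed in when it is done.

```bash
mkdir -p pics; cat > h.py <<'E'
import numpy as np, cv2
from scipy.spatial.transform import Rotation as R
from cell import *
def rot(o):
    o=np.array(o,float)
    if o.shape==(3,3): return o
    return R.from_rotvec(o).as_matrix() if o.size==3 else R.from_quat(o).as_matrix()
def ray(c,uv,z):
    d=rot(c['orientation'])@np.array([(uv[0]-c['cx'])/c['fx'],(uv[1]-c['cy'])/c['fy'],1])
    p=np.array(c['position']); return p+d*(z-p[2])/d[2]
def proj(c,P):
    q=rot(c['orientation']).T@(np.array(P)-np.array(c['position'])); return q[0]/q[2]*c['fx']+c['cx'],q[1]/q[2]*c['fy']+c['cy']
def save(n,im): cv2.imwrite('pics/'+n,cv2.cvtColor(im,cv2.COLOR_RGB2BGR))
E
python3 - <<'E'
from h import *
print(observe())
for n in ['scene','side','wrist']:
    c=get_image(n); save(n+'0.png',c['image']); print(n,c['position'],c['orientation'],c['fx'])
    for l in ['frame','coarse','fine','strop','bay1','bay3','button_pivot','button_knob','carving','mallet']:
        z={'button_pivot':.022,'button_knob':.036}.get(l,0)
        for r in place_of(l,n)[:3]:
            uv=np.array(r['point'])*[560,420]; print(n,l,round(r['score'],2),uv.round(),ray(c,uv,z).round(3)[:2])
E
```

```text
{'clock': 0.0, 'joints': array([-0.10260726,  0.43523986,  0.02497989,  1.57411765, -0.0115773 ,
        1.13400531, -0.07512489]), 'dq': array([ 0.0022782 , -0.00016177, -0.00109931,  0.00119865,  0.0005762 ,
        0.00020361, -0.00086746]), 'joint_efforts': array([ 3.89017032e-04, -6.67853522e+01,  9.84863900e-01, -3.14464223e+01,
       -6.05165795e-02,  4.27553023e-02,  1.12382318e-04]), 'position': array([ 6.24418870e-01, -7.16100416e-05,  1.92326681e-01]), 'ee_rot': array([-2.22081169e+00, -2.22062445e+00,  1.98461416e-03]), 'force': array([-0.1223508 ,  0.54942817, -0.03561415]), 'ft_torque': array([-0.03270089,  0.0102409 ,  0.01920317]), 'gripper_force': 0.0, 'width': 0.9976257949096405}
scene [1.39487316 0.64073505 1.56035052] [-1.20148454 -2.48888331  0.79860563] 541.7500231110115
scene frame 0.75 [340. 244.] [0.534 0.22 ]
scene frame 0.28 [325. 299.] [0.729 0.296]
scene coarse 0.94 [245. 212.] [ 0.635 -0.115]
scene fine 0.41 [272. 183.] [ 0.476 -0.12 ]
scene strop 0.92 [242. 156.] [ 0.446 -0.286]
scene strop 0.64 [277. 138.] [ 0.294 -0.243]
scene strop 0.63 [171. 170.] 
[... 871 characters left out ...]
 0.76 [261. 149.] [0.54  0.272]
side button_pivot 0.67 [246. 174.] [0.479 0.135]
side button_knob 0.61 [224. 172.] [0.408 0.14 ]
side carving 0.76 [344. 191.] [0.786 0.039]
side mallet 0.65 [267. 401.] [ 0.471 -0.571]
wrist [0.62542703 0.0771023  0.38507743] [ 2.85359105e+00 -7.42973397e-04 -6.17521969e-04] 349.1431452405093
wrist coarse 0.7 [278. 263.] [ 0.631 -0.102]
wrist strop 0.69 [385. 351.] [ 0.771 -0.227]
wrist button_pivot 0.93 [110.  52.] [0.469 0.128]
wrist button_pivot 0.24 [33. 51.] [0.396 0.129]
wrist button_knob 0.56 [35. 49.] [0.407 0.128]
wrist button_knob 0.23 [110.  50.] [0.475 0.127]
wrist carving 0.69 [417. 152.] [0.783 0.03 ]
wrist carving 0.45 [108.  51.] [0.458 0.132]
```

View pics/scene0.png

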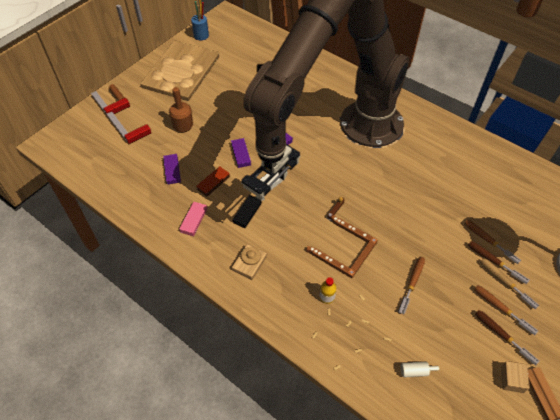

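View pics/side0.png

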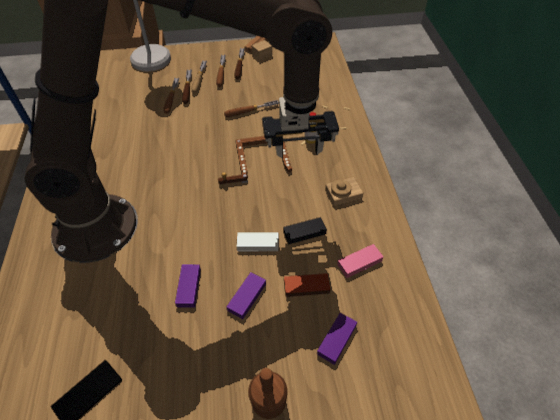

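Side view: the white fine stone is at (258,241) and the dark grey coarse stone at (304,231). The candidates shaped like the strop are the red-brown one at (307,285), pink at (361,261), and purple at (188,285), (247,295) and (338,338). The red-brown leather on dark wood fits; the far black block at (87,392) is another look-alike. I'll confirm this in a crop after moving up to get a clear view of the frame.

```bash
python3 -m handwheel '[[1,-0.4,-0.3,0,0,0],[1,-0.4,-0.3,0,0,0],[1,-0.4,-0.3,0,0,0],[1,-0.4,-0.3,0,0,0],[1,-0.4,-0.3,0,0,0],[1,-0.4,-0.3,0,0,0],[1,-0.4,-0.3,0,0,0],[1,-0.4,-0.3,0,0,0]]' 0
python3 -m handwheel '[[0.5,-0.4,-0.3,0,0,0],[0.5,-0.4,-0.3,0,0,0],[0,0,0,0,0,0],[0,0,0,0,0,0],[0,0,0,0,0,0]]'
cat >> h.py <<'E'
from scipy.optimize import minimize
def box(x0,x1,y0,y1,z0,z1): return np.array([[x,y,z] for x in(x0,x1) for y in(y0,y1) for z in(z0,z1)],float)
BLOCK=[box(-.06,.06,-.025,.025,0,.025)]
def pris(poly,z0,z1): return np.array([[x,y,z] for x,y in poly for z in(z0,z1)])
FRAME=[pris([(s*.063,.077),(s*.083,.077),(s*.083,-.057),(s*.063,-.057)],0,.02) for s in(-1,1)]+[pris([(s*.063,-.057),(s*.083,-.057),(s*.091,-.08),(s*.071,-.08)],0,.02) for s in(-1,1)]+[box(-.083,.083,.077,.097,0,.02)]
def render(c,parts,p,S=4):
    m=np.zeros((420*S,560*S),np.uint8); Rz=R.from_euler('z',p[2]).as_matrix()
    for b in parts:
        q=np.array([proj(c,Rz@v+[p[0],p[1],0]) for v in b]); h=cv2.convexHull(((q+.5)*S).round().astype(np.int32)); cv2.fillConvexPoly(m,h,1)
    return cv2.resize(m.astype(np.float32),(560,420),interpolation=cv2.INTER_AREA)
def fit(views,parts,p0):
    # views: list of (cam, region)
    def f(p):
        s=0
        for c,r in views:
            m=render(c,parts,p); s+=np.minimum(m,r).sum()/np.maximum(m,r).sum()
        return -s/len(views)
    b=None
    sim=np.array(p0)+np.array([[0,0,0],[.015,0,0],[0,.015,0],[0,0,.12]])
    for k in range(2):
        o=minimize(f,p0,method='Nelder-Mead',options=dict(initial_simplex=sim,xatol=1e-4,fatol=1e-5)); p0=o.x; sim=np.array(p0)+np.array([[0,0,0],[-.006,0,0],[0,-.006,0],[0,0,-.05]])
    return o.x,-o.fun
def seg(label,cam,near=None,c=None):
    rs=trace(label,cam)
    if near is not None: rs=[r for r in rs if np.hypot(*(np.array(r['rect'][:2])*[560,420]-proj(c,[*near,.012])))<25]
    return rs[0]['region'].astype(np.float32) if rs else None
E
python3 - <<'E'
from h import *
print(observe()['position'],observe()['clock'])
C={n:get_image(n) for n in['wrist','side','scene']}
for n in C: save(n+'1.png',C[n]['image'])
for l,nr,parts in [('frame',(.545,.22),FRAME),('coarse',(.63,-.11),BLOCK),('fine',(.49,-.115),BLOCK),('strop',(.612,-.285),BLOCK)]:
    for n in C:
        r=seg(l,n,nr if l!='frame' else None,C[n])
        if r is not None: print(l,n,r.sum(),*fit([(C[n],r)],parts,[*nr,0]))
for l,z in [('button_knob',.036),('button_pivot',.022)]:
  for n in C:
    for r in place_of(l,n)[:2]: print(l,n,r['score'],ray(C[n],np.array(r['point'])*[560,420],z).round(4))
a=cv2.resize(C['wrist']['image'],(560,420)); b=cv2.resize(C['side']['image'][210:370,170:390],(0,0),fx=2.6,fy=2.6); save('m1.png',b)
E
```

```text
clock: 2.32
position: [0.5605, 0.1609, 0.2415]
ee_rot: [2.221, 2.221, 0.0]
force: [0.4, 0.5, 0.8]
width: 0.469
gripper_force: 0.0
clock: 2.73
position: [0.5455, 0.1784, 0.2529]
ee_rot: [2.223, 2.219, -0.001]
force: [-0.4, 0.1, 0.5]
width: 0.102
gripper_force: 0.0
[0.54548608 0.17839911 0.25293495] 2.7333
frame wrist 9167.0 [0.54075364 0.22034716 0.06181236] 0.8377500772476196
frame side 924.0 [0.54171702 0.22289455 0.05776841] 0.7281179428100586
frame scene 1210.0 [0.54030517 0.21801909 0.06868132] 0.8034414649009705
coarse side 746.0 [ 0.6334913 -0.104232   0.172363 ] 0.9497197866439819
coarse scene 549.0 [ 0.63004657 -0.1080874   0.19189126] 0.9515198469161987
fine side 865.0 [ 0.48905907 -0.12698794 -0.12488724] 0.9202674627304077
fine scene 488.0 [ 0.48891501 -0.13043931 -0.14382941] 0.9242188334465027
strop scene 488.0 [ 0.60745336 -0.28881487 -0.03010567] 0.9195703864097595
button_knob wrist 0.55 [0.4052 0.1283 0.036 ]
button_knob side 0.46 [0.4113 0.1349 0.036 ]
button_knob scene 0.54 [0.4179 0.1206 0.036 ]
button_pivot wrist 0.91 [0.4665 0.1305 0.022 ]
button_pivot side 0.76 [0.4742 0.1259 0.022 ]
button_pivot scene 0.65 [0.4691 0.1248 0.022 ]
button_pivot scene 0.63 [0.7248 0.3099 0.022 ]
```

View pics/m1.png

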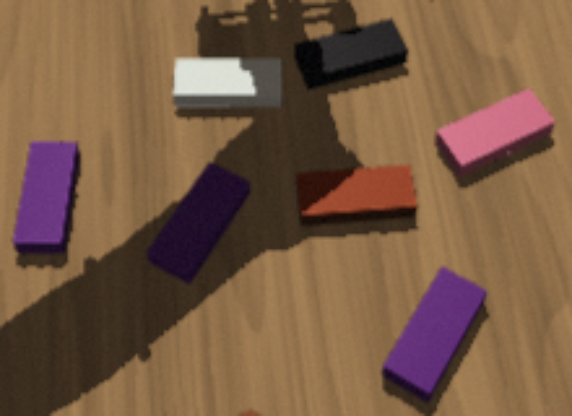

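View pics/wrist1.png

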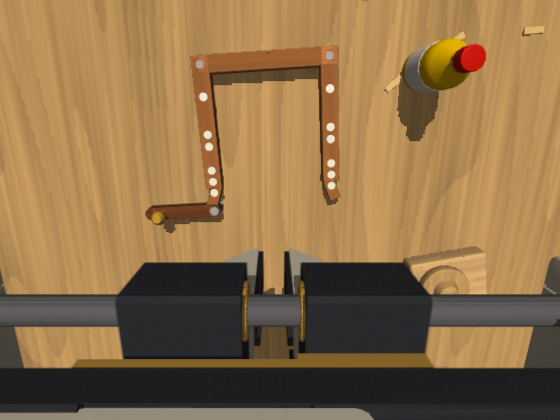

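The crop confirms it: the strop is the red-brown block at (355,190), coarse is at (350,50) and fine at (228,80). The wrist view shows the frame clear, with the button pivot at (214,211) and the knob at (157,217). I'll turn the gripper to grip across the coarse stone and slide it.

```bash
python3 -m handwheel '[[0,0,0,0,0,1],[0,0,0,0,0,1],[0,0,0,0,0,1],[0,0,0,0,0,1],[0,0,0,0,0,1],[0,0,0,0,0,1],[0,0,0,0,0,1],[0,0,0,0,0,1]]' 1 | tail -3
python3 -m handwheel '[[0,0,0,0,0,1],[0,0,0,0,0,1],[0,0,0,0,0,1],[0,0,0,0,0,1],[0,0,0,0,0,1],[0,0,0,0,0,1],[0,0,0,0,0,1],[0,0,0,0,0,1]]' | tail -3
python3 -m handwheel '[[0,0,0,0,0,1],[0,0,0,0,0,1],[0,0,0,0,0,1],[0,0,0,0,0,1],[0,0,0,0,0,0],[0,0,0,0,0,0]]'
cat >> h.py <<'E'
def go(x,y,z,yawdeg):
    """tool x heading yaw (deg). prints tool units (20mm) and turn units (4deg)"""
    o=observe(); M=R.from_rotvec(o['ee_rot']).as_matrix(); p=np.array(o['position'])
    h=np.degrees(np.arctan2(M[1,0],M[0,0])); d=M.T@(np.array([x,y,z])-p)/.02
    t=(h-yawdeg+180)%360-180
    a=np.radians(yawdeg); e=np.array([x,y])-p[:2]; d2=[e@[np.cos(a),np.sin(a)]/.02, e@[np.sin(a),-np.cos(a)]/.02]
    print('pos',p.round(4),'head',h.round(2),'tilt',M[:,2].round(3),'t',o['clock'],'w',o['width'],'F',np.array(o['force']).round(1))
    print(' now-axes units',d.round(2),' turn units',round(t/4,2),' after-turn xy units',np.round(d2,2))
F=np.array([.541,.220]); FA=.062
def fw(x,y): c,s=np.cos(FA),np.sin(FA); return F+[c*x-s*y,s*x+c*y]
E
python3 - <<'E'
from h import *
C={n:get_image(n) for n in['side','scene']}
for l,nr in [('coarse',(.632,-.106)),('fine',(.489,-.128)),('strop',(.607,-.289))]:
    V=[(C[n],r) for n in C if (r:=seg(l,n,nr,C[n])) is not None]
    if V: p,s=fit(V,BLOCK,[*nr,0]); print(l,len(V),p.round(4),s)
    if l=='coarse': P=p
go(P[0],P[1],.15,np.degrees(P[2]))
E
```

```text
force: [-0.0, 0.5, 0.2]
width: 0.536
gripper_force: 0.0
force: [0.6, 0.8, -0.6]
width: 0.998
gripper_force: 0.0
clock: 5.62
position: [0.545, 0.1801, 0.2532]
ee_rot: [3.129, 0.277, 0.0]
force: [0.1, 0.8, -0.1]
width: 1.0
gripper_force: 0.0
coarse 2 [ 0.6323 -0.1056  0.1772] 0.9044220447540283
fine 2 [ 0.4887 -0.1266 -0.1346] 0.9148774147033691
strop 2 [ 0.6086 -0.2868 -0.0361] 0.9078824520111084
pos [0.545  0.1799 0.2531] head 10.02 tilt [-0. -0. -1.] t 6.0167 w 1.0032301759122804 F [ 0.3  0.2 -0.8]
 now-axes units [ 1.81 14.82  5.16]  turn units -0.03  after-turn xy units [ 1.78 14.82]
```

```bash
python3 -m handwheel '[[0.11,0.926,0.3,0,0,0],[0.11,0.926,0.3,0,0,0],[0.11,0.926,0.3,0,0,0],[0.11,0.926,0.3,0,0,0],[0.11,0.926,0.3,0,0,0],[0.11,0.926,0.3,0,0,0],[0.11,0.926,0.3,0,0,0],[0.11,0.926,0.3,0,0,0]]' | head -2
python3 -m handwheel '[[0.11,0.926,0.3,0,0,0],[0.11,0.926,0.3,0,0,0],[0.11,0.926,0.3,0,0,0],[0.11,0.926,0.3,0,0,0],[0.11,0.926,0.3,0,0,0],[0.11,0.926,0.3,0,0,0],[0.11,0.926,0.3,0,0,0],[0.11,0.926,0.3,0,0,0]]' | head -2
python3 -m handwheel '[[0,0,1,0,0,0],[0,0,1,0,0,0],[0,0,1,0,0,0],[0,0,1,0,0,0],[0,0,0.5,0,0,0],[0,0,0,0,0,0],[0,0,0,0,0,0]]'
python3 - <<'E'
from h import *
go(.6323,-.1056,.006,10.15)
c=get_image('wrist'); save('w2.png',c['image'])
r=seg('coarse','wrist',(.632,-.106),c)
if r is not None: print(fit([(c,r)],BLOCK,[.632,-.106,.177]))
E
```

```text
clock: 6.68
position: [0.5883, 0.0363, 0.2049]
clock: 7.35
position: [0.6314, -0.1066, 0.1568]
clock: 7.93
position: [0.6311, -0.1058, 0.0672]
ee_rot: [-3.13, -0.274, 0.001]
force: [0.4, -0.9, -0.1]
width: 1.0
gripper_force: 0.0
pos [ 0.6311 -0.1058  0.0672] head 10.0 tilt [-0.001 -0.    -1.   ] t 7.9333 w 0.9998178035726972 F [ 0.4 -0.9 -0.1]
 now-axes units [0.06 0.   3.06]  turn units -0.04  after-turn xy units [0.06 0.  ]
(array([ 0.63168995, -0.10613127,  0.1883218 ]), np.float64(0.9677236676216125))
```

View pics/w2.png

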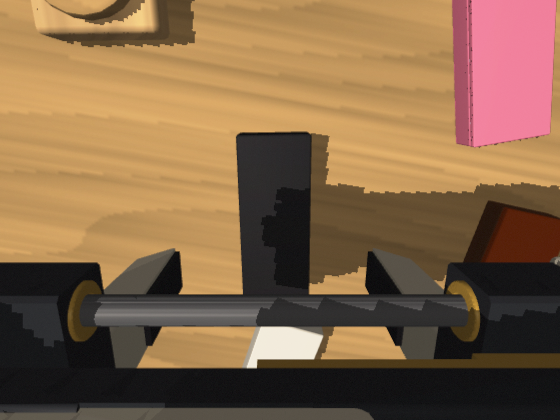

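The coarse stone (cols 240-310, rows 130-300) sits between the open fingers, as planned. Descend and grip.

```bash
python3 -m handwheel '[[0,0,1,0,0,0],[0,0,1,0,0,0],[0,0,0.8,0,0,0],[0,0,0.22,0,0,0],[0,0,0,0,0,0]]' | head -2
python3 -m handwheel '[[0,0,0,0,0,0],[0,0,0,0,0,0],[0,0,0,0,0,0],[0,0,0,0,0,0],[0,0,0,0,0,0],[0,0,0,0,0,0]]' 0.4 20
python3 - <<'E'
from h import *
go(.60,0.0,.006,3.55)
m=fw(0,-.15); print(m, fw(0,.015)); 
E
```

```text
clock: 8.45
position: [0.6309, -0.1056, 0.0066]
clock: 8.95
position: [0.6313, -0.1057, 0.0071]
ee_rot: [3.13, 0.274, 0.001]
force: [-0.3, -0.3, -0.5]
width: 0.615
gripper_force: 0.0
pos [ 0.6313 -0.1057  0.0071] head 10.0 tilt [ 0.001  0.    -1.   ] t 8.95 w 0.6145156385957827 F [-0.3 -0.3 -0.5]
 now-axes units [-0.62 -5.48  0.06]  turn units 1.61  after-turn xy units [-1.24 -5.37]
[0.55029404 0.07028821] [0.5400706  0.23497118]
```

```bash
python3 -m handwheel '[[0,0,0,0,0,0],[0,0,0,0,0,0],[0,0,0,0,0,0],[0,0,0,0,0,0]]' 
python3 -m handwheel '[[0,-0.5,0,0,0,0.4],[0,-0.5,0,0,0,0.4],[0,-0.5,0,0,0,0.4],[0,-0.5,0,0,0,0.4],[-0.2,-0.7,0,0,0,0],[-0.3,-0.7,0,0,0,0],[-0.4,-0.7,0,0,0,0],[-0.4,-0.7,0,0,0,0]]' 
python3 - <<'E'
from h import *
go(*fw(0,-.15),.006,3.55)
E
```

```text
clock: 9.28
position: [0.631, -0.1057, 0.0067]
ee_rot: [3.13, 0.274, -0.0]
force: [0.2, 0.4, 0.1]
width: 0.403
gripper_force: 0.0
clock: 9.95
position: [0.5954, -0.0104, 0.0066]
ee_rot: [-3.14, -0.101, 0.0]
force: [0.0, 0.7, 0.0]
width: 0.401
gripper_force: 0.0
pos [ 0.5954 -0.0104  0.0066] head 3.68 tilt [-0.  0. -1.] t 9.95 w 0.4008577984774643 F [0.  0.7 0. ]
 now-axes units [-1.99 -4.17  0.03]  turn units 0.03  after-turn xy units [-2.   -4.17]
```

```bash
python3 - <<'E'
from h import *
C={n:get_image(n) for n in['wrist','side']}
a=C['wrist']['image']; b=cv2.resize(C['side']['image'][140:320,200:400],(467,420)); save('m3.png',cv2.resize(np.hstack([a,b]),(800,327)))
E
```

```text
(no output)
```

View pics/m3.png

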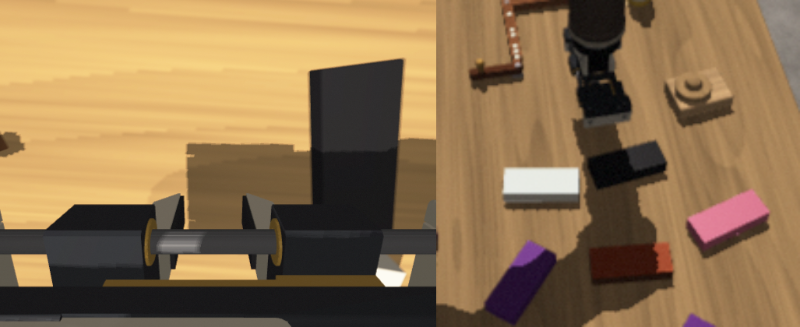

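```bash
python3 - <<'E'
from h import *
C={n:get_image(n) for n in['wrist','side','scene']}
for l,nr in [('coarse',(.632,-.106)),('fine',(.489,-.127))]:
  for n in C:
    r=seg(l,n,nr,C[n])
    if r is not None: print(l,n,fit([(C[n],r)],BLOCK,[*nr,.17]))
print(observe()['force'],observe()['joints'])
for n in C:
  for dz in [0]: print(n,np.round(proj(C[n],observe()['position'])))
for n,b in [('side',(200,330,230,400))]:
  b=C[n]['image'][130:260,220:360]; save('m4.png',cv2.resize(b,(700,650))[:600])
E
```

```text
coarse wrist (array([ 0.63217168, -0.10606934,  0.18838122]), np.float64(0.8735742568969727))
coarse side (array([ 0.63283877, -0.10341965,  0.19606316]), np.float64(0.9045739769935608))
coarse scene (array([ 0.63613883, -0.10729932,  0.17208984]), np.float64(0.8502933382987976))
fine side (array([ 0.48805632, -0.12642085, -0.06263826]), np.float64(0.8845728635787964))
[-0.37204312 -0.13393009 -0.12087863] [-0.2548316   0.60749065  0.2694666   1.84536858 -0.23243097  0.71912789
 -1.36443172]
wrist [282. 241.]
side [288. 208.]
scene [274. 219.]
```

View pics/m4.png

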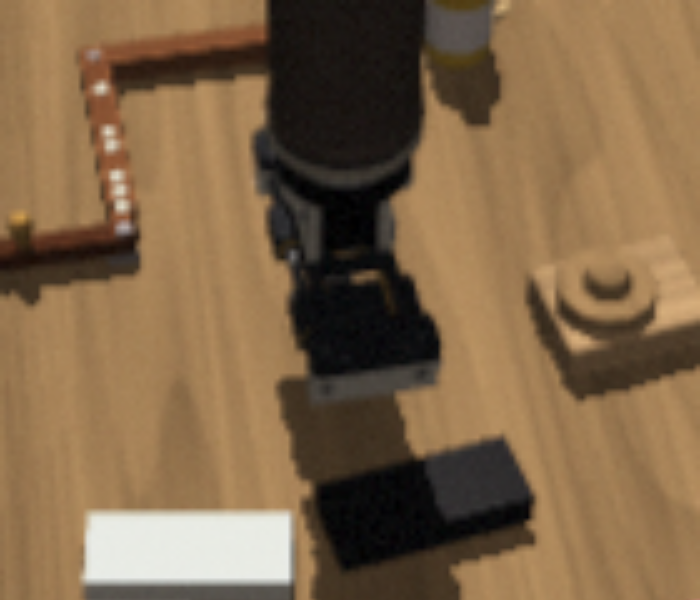

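The stone did not move, although the reported z is 6.6 mm. Judging by the finger gap in pixels, the fingertips are about 33 mm nearer the camera than the reported TCP, so they passed over the stone. I'm on clear bench here, so I'll feel gently for the surface.

```bash
python3 -m handwheel '[[0,0,0.15,0,0,0],[0,0,0.15,0,0,0],[0,0,0.15,0,0,0],[0,0,0.15,0,0,0],[0,0,0,0,0,0]]'; python3 -m handwheel '[[0,0,0.1,0,0,0],[0,0,0.1,0,0,0],[0,0,0,0,0,0]]'
```

```text
clock: 10.92
position: [0.5958, -0.0119, -0.0061]
ee_rot: [3.14, 0.099, -0.002]
force: [-0.9, 1.1, -0.4]
width: 0.396
gripper_force: 0.0
clock: 11.17
position: [0.5962, -0.0118, -0.0096]
ee_rot: [3.14, 0.099, -0.001]
force: [0.1, 0.3, 0.3]
width: 0.399
gripper_force: 0.0
```

```bash
python3 -m handwheel '[[0,0,0.12,0,0,0],[0,0,0.12,0,0,0],[0,0,0.12,0,0,0],[0,0,0,0,0,0]]'|head -4; python3 -m handwheel '[[0,0,0.12,0,0,0],[0,0,0.12,0,0,0],[0,0,0,0,0,0]]'|head -4;  python3 -m handwheel '[[0,0,0.1,0,0,0],[0,0,0.1,0,0,0],[0,0,0,0,0,0]]'|head -4
```

```text
clock: 11.5
position: [0.596, -0.0119, -0.017]
ee_rot: [3.14, 0.098, -0.001]
force: [0.3, -0.3, 0.9]
clock: 11.75
position: [0.5961, -0.0118, -0.0218]
ee_rot: [3.14, 0.098, -0.001]
force: [-0.5, 0.0, 0.3]
clock: 12.0
position: [0.5962, -0.0118, -0.0256]
ee_rot: [3.14, 0.099, -0.001]
force: [-0.2, -0.3, 0.6]
```

```bash
python3 -m handwheel '[[0,0,0.1,0,0,0],[0,0,0.1,0,0,0],[0,0,0,0,0,0]]'|head -4; python3 -m handwheel '[[0,0,0.1,0,0,0],[0,0,0,0,0,0]]'|head -4;python3 - <<'E'
from h import *
c=get_image('wrist'); save('w5.png',c['image'])
E
```

```text
clock: 12.25
position: [0.5961, -0.0119, -0.0297]
ee_rot: [3.14, 0.099, -0.001]
force: [-0.2, 0.7, 0.2]
clock: 12.42
position: [0.5963, -0.0118, -0.0315]
ee_rot: [3.14, 0.099, -0.0]
force: [-0.7, -0.0, 0.5]
```

View pics/w5.png

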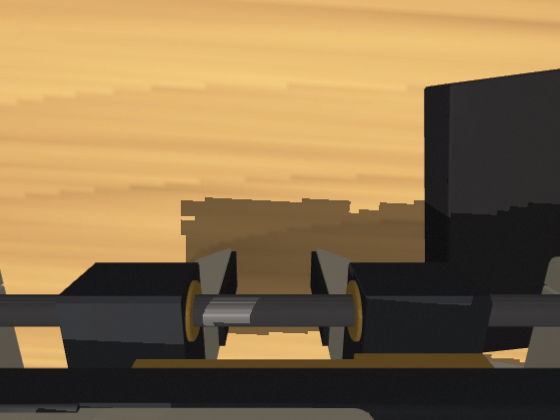

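The fingers (inner edges at cols 237 and 312) still look just above the bench. Keep feeling down.

```bash
for i in 1; do python3 -m handwheel '[[0,0,0.1,0,0,0],[0,0,0,0,0,0]]'|sed -n '2p;4p'; done; python3 -m handwheel '[[0,0,0.1,0,0,0],[0,0,0,0,0,0]]'|sed -n '2p;4p';python3 -m handwheel '[[0,0,0.1,0,0,0],[0,0,0,0,0,0]]'|sed -n '2p;4p'
```

```text
position: [0.5966, -0.0119, -0.0331]
force: [0.9, 0.1, 0.1]
position: [0.5967, -0.0118, -0.0334]
force: [-6.9, 0.2, 23.6]
position: [0.5968, -0.0118, -0.0336]
force: [-13.7, 1.3, 46.3]
```

Contact at reported z = -0.0333, so true tip height = reported + 33 mm. I'll lift clear, go back over the coarse stone and grip at reported -0.029.

```bash
python3 -m handwheel '[[0,0,-0.5,0,0,0],[0,0,-1,0,0,0.0],[0,0,-0.9,0,0,-0.9],[0,0,0,0,0,-0.9],[0,0,0,0,0,0],[0,0,0,0,0,0]]' 1 20
python3 - <<'E'
from h import *
go(.632,-.106,-.029,10.5)
E
```

```text
clock: 13.47
position: [0.5962, -0.0118, 0.0107]
ee_rot: [-3.128, -0.292, -0.0]
force: [-0.4, 0.9, -0.4]
width: 0.783
gripper_force: 0.0
pos [ 0.5962 -0.0118  0.0107] head 10.68 tilt [ 0.  0. -1.] t 13.4667 w 0.7829633791107661 F [-0.4  0.9 -0.4]
 now-axes units [0.88 4.96 1.98]  turn units 0.05  after-turn xy units [0.9  4.96]
```

```bash
python3 -m handwheel '[[0.18,0.99,0,0,0,0],[0.18,0.99,0,0,0,0],[0.18,0.99,0,0,0,0],[0.18,0.99,0,0,0,0],[0.17,0.99,0,0,0,0],[0,0,0,0,0,0],[0,0,0,0,0,0]]' 
python3 -m handwheel '[[0,0,0.7,0,0,0],[0,0,0.7,0,0,0],[0,0,0.5,0,0,0],[0,0,0.05,0,0,0],[0,0,0,0,0,0]]' | sed -n '2p;4p'
python3 -m handwheel '[[0,0,0,0,0,0],[0,0,0,0,0,0],[0,0,0,0,0,0],[0,0,0,0,0,0],[0,0,0,0,0,0],[0,0,0,0,0,0],[0,0,0,0,0,0],[0,0,0,0,0,0]]' 0.4
python3 - <<'E'
from h import *
go(*fw(0,-.15),-.029,3.55)
E
```

```text
clock: 14.05
position: [0.6318, -0.1072, 0.0097]
ee_rot: [3.128, 0.289, -0.002]
force: [0.4, 0.1, -0.2]
width: 1.001
gripper_force: 0.0
position: [0.6315, -0.1048, -0.0292]
force: [-0.2, -0.0, -0.1]
clock: 15.13
position: [0.6325, -0.1059, -0.0281]
ee_rot: [3.128, 0.295, 0.0]
force: [-0.9, 0.1, 1.8]
width: 0.544
gripper_force: 20.0
pos [ 0.6325 -0.1059 -0.0281] head 10.79 tilt [ 0. -0. -1.] t 15.1333 w 0.5437647737708697 F [-0.9  0.1  1.8]
 now-axes units [-2.39 -9.42  0.04]  turn units 1.81  after-turn xy units [-3.56 -9.04]
```

```bash
python3 -m handwheel '[[0,-0.4,0,0,0,0.45],[0,-0.6,0,0,0,0.45],[0,-0.7,0,0,0,0.45],[0,-0.8,0,0,0,0.45],[-0.5,-0.8,0,0,0,0],[-0.6,-0.8,0,0,0,0],[-0.6,-0.8,0,0,0,0],[-0.6,-0.8,0,0,0,0]]' | sed -n '2,5p'
python3 -m handwheel '[[-0.5,-0.8,0,0,0,0],[-0.4,-0.8,0,0,0,0],[-0.1,-0.6,0,0,0,0],[0,0,0,0,0,0],[0,0,0,0,0,0]]' | sed -n '2,5p'
python3 - <<'E'
from h import *
go(*fw(0,.015),-.029,3.55)
c=get_image('wrist'); save('w6.png',c['image'])
b=cv2.cvtColor(c['image'],cv2.COLOR_RGB2BGR)
C={n:get_image(n) for n in['side','scene']}
p=observe()['position']
for n in C:
    r=seg('coarse',n,p[:2],C[n])
    if r is not None: print(n,r.sum(),fit([(C[n],r)],BLOCK,[p[0],p[1],.06]))
    r=seg('frame',n)
    if r is not None: print('frame',n,r.sum(),fit([(C[n],r)],FRAME,[.541,.22,.06]))
E
```

```text
position: [0.5757, 0.0051, -0.0281]
ee_rot: [3.14, 0.098, 0.001]
force: [0.9, -1.2, -0.3]
width: 0.545
position: [0.5532, 0.0487, -0.0282]
ee_rot: [-3.139, -0.101, 0.0]
force: [-1.4, 2.4, 2.2]
width: 0.545
pos [ 0.5532  0.0487 -0.0282] head 3.7 tilt [-0.     0.001 -1.   ] t 16.2167 w 0.5453828807305483 F [-1.4  2.4  2.2]
 now-axes units [-0.05 -9.33  0.05]  turn units 0.04  after-turn xy units [-0.08 -9.33]
side 188.0 (array([0.551887  , 0.05035008, 0.07521689]), np.float64(0.28003016114234924))
frame side 539.0 (array([0.54126461, 0.22128098, 0.04171576]), np.float64(0.4073955714702606))
scene 290.0 (array([0.56088863, 0.04659125, 0.07913668]), np.float64(0.5113864541053772))
frame scene 1035.0 (array([0.5404864 , 0.21657451, 0.07742468]), np.float64(0.7597717046737671))
```

```bash
python3 -m handwheel '[[-0.01,-0.7,0,0,0,0],[-0.01,-0.7,0,0,0,0],[-0.01,-0.7,0,0,0,0],[-0.01,-0.7,0,0,0,0],[-0.01,-0.7,0,0,0,0],[-0.01,-0.7,0,0,0,0],[0,-0.3,0,0,0,0]]' | sed -n '2,5p'
python3 -m handwheel '[[0,-0.7,0,0,0,0],[0,-0.7,0,0,0,0],[0,-0.7,0,0,0,0],[0,-0.7,0,0,0,0],[0,-0.7,0,0,0,0],[0,-0.7,0,0,0,0],[0,-0.6,0,0,0,0],[0,0,0,0,0,0]]' | sed -n '2,5p'
python3 - <<'E'
from h import *
go(*fw(0,.015),-.029,3.55)
E
```

```text
position: [0.5468, 0.1374, -0.0282]
ee_rot: [3.139, 0.099, 0.001]
force: [1.1, -3.6, 4.2]
width: 0.542
position: [0.54, 0.2374, -0.0281]
ee_rot: [-3.138, -0.104, -0.001]
force: [0.3, 3.5, 3.6]
width: 0.543
pos [ 0.54    0.2374 -0.0281] head 3.8 tilt [ 0.     0.002 -1.   ] t 17.8167 w 0.5428622549854506 F [0.3 3.5 3.6]
 now-axes units [-0.    0.12  0.04]  turn units 0.06  after-turn xy units [-0.    0.12]
```

```bash
python3 -m handwheel '[[0,0,0,0,0,0],[0,0,0,0,0,0],[0,0,0,0,0,0]]' 0.62 | sed -n '2,5p'
python3 -m handwheel '[[0,0,-0.8,0,0,0],[0,0,-0.8,0,0,0],[0,0,-0.5,0,0,0],[0,0.9,0,0,0,0],[0,0.9,0,0,0,0],[0,0.9,0,0,0,0],[0,0,0,0,0,0],[0,0,0,0,0,0]]' 0 | sed -n '2,5p'
python3 -m handwheel '[[0,0,0,0,0,0],[0,0,0,0,0,0],[0,0,0,0,0,0]]' | sed -n '2,5p'
python3 - <<'E'
from h import *
go(*fw(0,.008),-.029,3.55)
c=get_image('wrist');  r=seg('coarse','wrist')
if r is not None:
  p,s=fit([(c,r)],BLOCK,[.540,.237,.06]); print(p,s); print('frame pos',R.from_euler('z',-FA).as_matrix()[:2,:2]@(p[:2]-F))
r=seg('frame','wrist')
if r is not None: print(fit([(c,r)],FRAME,[.541,.22,.06]))
E
```

```text
position: [0.5397, 0.2337, -0.0286]
ee_rot: [-3.14, -0.1, 0.001]
force: [-0.1, 1.7, -0.9]
width: 0.616
position: [0.5438, 0.1778, 0.0138]
ee_rot: [3.14, 0.094, -0.0]
force: [-0.3, 0.5, 0.0]
width: 0.088
position: [0.5435, 0.1802, 0.0136]
ee_rot: [-3.14, -0.101, 0.0]
force: [-0.5, 0.2, -0.1]
width: 0.004
pos [0.5435 0.1802 0.0136] head 3.68 tilt [-0.  0. -1.] t 18.9833 w 0.0036578741235735552 F [-0.5  0.2 -0.1]
 now-axes units [ 0.01 -2.39  2.13]  turn units 0.03  after-turn xy units [-0.   -2.39]
[0.53901698 0.23409872 0.04805744] 0.6274235844612122
frame pos [-0.00110565  0.0141945 ]
(array([0.54092187, 0.22017399, 0.05925639]), np.float64(0.6497514843940735))
```

```bash
python3 -m handwheel '[[0,0,0.9,0,0,0],[0,0,0.9,0,0,0],[0,0,0.3,0,0,0],[0,0,0,0,0,0],[0,-0.4,0,0,0,0],[0,-0.5,0,0,0,0],[0,-0.5,0,0,0,0],[0,-0.4,0,0,0,0]]' | sed -n '2,5p'
python3 -m handwheel '[[0,-0.2,0,0,0,0],[0,-0.2,0,0,0,0],[0,-0.1,0,0,0,0],[0,0,0,0,0,0]]' | sed -n '2,5p'
python3 -m handwheel '[[0,-0.1,0,0,0,0],[0,0,0,0,0,0]]' | sed -n '2,5p'
python3 - <<'E'
from h import *
go(*fw(0,.008),-.029,3.55)
E
```

```text
position: [0.5417, 0.2172, -0.0275]
ee_rot: [-3.139, -0.1, -0.002]
force: [-0.5, -2.1, 1.8]
width: 0.003
position: [0.5408, 0.2256, -0.0281]
ee_rot: [-3.14, -0.099, -0.001]
force: [0.4, -0.2, -0.1]
width: 0.003
position: [0.5406, 0.2269, -0.0283]
ee_rot: [3.14, 0.098, -0.0]
force: [-0.5, -1.1, 0.3]
width: 0.009
pos [ 0.5406  0.2269 -0.0283] head 3.58 tilt [-0. -0. -1.] t 20.3 w 0.009024170975146637 F [-0.5 -1.1  0.3]
 now-axes units [-0.   -0.05  0.04]  turn units 0.01  after-turn xy units [-0.   -0.05]
```

```bash
python3 -m handwheel '[[0,-0.15,0,0,0,0],[0,-0.1,0,0,0,0],[0,0,0,0,0,0]]' | sed -n '2p;4p'
python3 -m handwheel '[[0,-0.1,0,0,0,0],[0,0,0,0,0,0]]' | sed -n '2p;4p'
python3 -m handwheel '[[0,-0.1,0,0,0,0],[0,0,0,0,0,0]]' | sed -n '2p;4p'
```

```text
position: [0.5404, 0.2295, -0.0283]
force: [-0.4, -9.3, 4.2]
position: [0.5403, 0.2294, -0.0283]
force: [-0.9, -13.9, 6.3]
position: [0.5403, 0.2295, -0.0283]
force: [-0.7, -19.2, 10.2]
```

Coarse is seated (19 N against the stop). Now back off to the fine stone.

```bash
python3 -m handwheel '[[0,0.3,0,0,0,0],[0,0.5,-0.5,0,0,0.7],[0,0,-1,0,0,0.7],[0,0,-1,0,0,0.7],[0,0,0,0,0,0.7],[0,0,0,0,0,0],[0,0,0,0,0,0]]' 1 | sed -n '2,5p'
python3 - <<'E'
from h import *
C={n:get_image(n) for n in['side','scene','wrist']}
V=[(C[n],r) for n in ['side','scene'] if (r:=seg('fine',n,(.4885,-.127),C[n])) is not None]
P,s=fit(V,BLOCK,[.4885,-.127,-.13]); print(len(V),P,s)
go(P[0],P[1],-.029,np.degrees(P[2]))
r=seg('coarse','wrist')
if r is not None:
  p,s=fit([(C['wrist'],r)],BLOCK,[.538,.272,.06]); print(p,s); print('frame pos',R.from_euler('z',-FA).as_matrix()[:2,:2]@(p[:2]-F))
E
```

```text
position: [0.5407, 0.2207, 0.0216]
ee_rot: [-3.135, 0.205, 0.0]
force: [-0.2, 0.4, -0.2]
width: 0.466
2 [ 0.48879597 -0.12814772 -0.12056424] 0.919769287109375
pos [0.5406 0.2199 0.0211] head -7.56 tilt [-0.001 -0.    -1.   ] t 21.7167 w 0.6829748663359406 F [-0.7 -0.3  0.1]
 now-axes units [-0.28 17.59  2.52]  turn units -0.16  after-turn xy units [-0.48 17.59]
[0.53613996 0.2716905  0.0615812 ] 0.6078348755836487
frame pos [-0.00164794  0.05189232]
```

```bash
python3 -m handwheel '[[-0.02,0.97,0,0,0,0],[-0.02,0.97,0,0,0,0],[-0.02,0.97,0,0,0,0],[-0.02,0.97,0,0,0,0],[-0.02,0.97,0,0,0,0],[-0.02,0.97,0,0,0,0],[-0.02,0.97,0,0,0,0],[-0.02,0.97,0,0,0,0]]' | sed -n '2p;5p'
python3 -m handwheel '[[-0.02,0.97,0,0,0,0],[-0.02,0.97,0,0,0,0],[-0.02,0.97,0,0,0,0],[-0.02,0.97,0,0,0,0],[-0.02,0.97,0,0,0,0],[-0.02,0.97,0,0,0,0],[-0.02,0.97,0,0,0,0],[-0.02,0.97,0,0,0,0]]' | sed -n '2p;5p'
python3 -m handwheel '[[0,0.97,0,0,0,0],[0,0.97,0,0,0,0],[0,0,0,0,0,0],[0,0,0,0,0,0]]' | sed -n '2p;5p'
python3 - <<'E'
from h import *
go(.4887,-.1275,-.029,-7.3)
c=get_image('wrist');  r=seg('fine','wrist')
if r is not None:
  p,s=fit([(c,r)],BLOCK,[.4887,-.128,-.12]); print(p,s)
E
```

```text
position: [0.5171, 0.0657, 0.0216]
width: 1.003
position: [0.4934, -0.0878, 0.0216]
width: 1.003
position: [0.4882, -0.1265, 0.0217]
width: 0.998
pos [ 0.4882 -0.1265  0.0217] head -7.74 tilt [-0. -0. -1.] t 23.4333 w 0.9982591214192159 F [ 0.   0.5 -0.2]
 now-axes units [0.03 0.05 2.53]  turn units -0.11  after-turn xy units [0.03 0.05]
[ 0.48950044 -0.12831069 -0.12694343] 0.8373827934265137
```

```bash
python3 -m handwheel '[[0.05,0.05,0.9,0,0,0],[0,0,0.9,0,0,0],[0,0,0.6,0,0,0],[0,0,0.1,0,0,0],[0,0,0,0,0,0]]' | sed -n '2p;4p'
python3 -m handwheel '[[0,0,0,0,0,0],[0,0,0,0,0,0],[0,0,0,0,0,0],[0,0,0,0,0,0],[0,0,0,0,0,0],[0,0,0,0,0,0],[0,0,0,0,0,0],[0,0,0,0,0,0]]' 0.4 20 | sed -n '2,6p'
python3 - <<'E'
from h import *
go(*fw(0,-.17),-.029,3.55); print(fw(0,-.17))
E
```

```text
position: [0.4889, -0.1253, -0.0289]
force: [0.8, 0.2, 1.2]
position: [0.4895, -0.1268, -0.0281]
ee_rot: [3.134, -0.209, 0.001]
force: [-0.6, -2.2, 4.1]
width: 0.545
gripper_force: 20.0
pos [ 0.4895 -0.1268 -0.0281] head -7.62 tilt [ 0. -0. -1.] t 24.6167 w 0.5450226842675107 F [-0.6 -2.2  4.1]
 now-axes units [ 1.9  -9.19  0.04]  turn units -2.79  after-turn xy units [ 3.64 -8.65]
[0.55153325 0.05032664]
```

```bash
python3 -m handwheel '[[0,-0.4,0,0,0,-0.56],[0,-0.6,0,0,0,-0.56],[0.3,-0.8,0,0,0,-0.56],[0.3,-0.8,0,0,0,-0.56],[0.3,-0.8,0,0,0,-0.56],[0.5,-0.8,0,0,0,0],[0.5,-0.8,0,0,0,0],[0.5,-0.8,0,0,0,0]]' | sed -n '2,5p'
python3 -m handwheel '[[0.5,-0.8,0,0,0,0],[0.5,-0.8,0,0,0,0],[0.3,-0.8,0,0,0,0],[0,-0.4,0,0,0,0],[0,0,0,0,0,0]]' | sed -n '2,5p'
python3 - <<'E'
from h import *
go(*fw(0,-.03),-.029,3.55); go(*fw(0,-.13),-.029,3.55)
E
```

```text
position: [0.5368, -0.0079, -0.0281]
ee_rot: [3.14, 0.102, -0.002]
force: [-2.7, -5.6, 7.8]
width: 0.544
position: [0.5605, 0.0527, -0.028]
ee_rot: [-3.138, -0.108, -0.003]
force: [1.4, 2.5, 3.5]
width: 0.545
pos [ 0.5605  0.0527 -0.028 ] head 3.96 tilt [ 0.002  0.002 -1.   ] t 25.7 w 0.5451749939267044 F [1.4 2.5 3.5]
 now-axes units [-0.41 -6.91  0.06]  turn units 0.1  after-turn xy units [-0.46 -6.91]
pos [ 0.5605  0.0527 -0.028 ] head 3.96 tilt [ 0.002  0.002 -1.   ] t 25.7 w 0.5451749939267044 F [1.4 2.5 3.5]
 now-axes units [-0.44 -1.91  0.05]  turn units 0.1  after-turn xy units [-0.46 -1.91]
```

```bash
python3 -m handwheel '[[-0.2,-0.3,0,0,0,0.1],[-0.26,-0.5,0,0,0,0],[0,-0.6,0,0,0,0],[0,-0.7,0,0,0,0],[0,-0.7,0,0,0,0],[0,-0.7,0,0,0,0],[0,-0.7,0,0,0,0],[0,-0.7,0,0,0,0]]' | sed -n '2,5p'
python3 -m handwheel '[[0,-0.7,0,0,0,0],[0,-0.7,0,0,0,0],[0,-0.5,0,0,0,0],[0,0,0,0,0,0],[0,0,0,0,0,0]]' | sed -n '2,5p'
python3 -m handwheel '[[0,0,0,0,0,0],[0,0,0,0,0,0],[0,0,0,0,0,0]]' 0.62 | sed -n '2,5p'
python3 - <<'E'
from h import *
go(*fw(0,-.03),-.029,3.55)
E
```

```text
position: [0.544, 0.1458, -0.028]
ee_rot: [3.139, 0.087, -0.001]
force: [-0.0, -5.1, 6.9]
width: 0.541
position: [0.5416, 0.1868, -0.028]
ee_rot: [-3.138, -0.092, 0.001]
force: [0.8, 3.9, 5.6]
width: 0.544
position: [0.5415, 0.184, -0.0286]
ee_rot: [3.14, 0.089, -0.003]
force: [-0.1, 0.5, -0.5]
width: 0.618
pos [ 0.5415  0.184  -0.0286] head 3.23 tilt [-0.002 -0.    -1.   ] t 27.0333 w 0.61784555048343 F [-0.1  0.5 -0.5]
 now-axes units [ 0.08 -0.3   0.02]  turn units -0.08  after-turn xy units [ 0.08 -0.3 ]
```

```bash
python3 -m handwheel '[[0,0,-0.8,0,0,0],[0,0,-0.8,0,0,0],[0.08,0,-0.5,0,0,-0.08],[0,0.9,0,0,0,0],[0,0.9,0,0,0,0],[0,0.9,0,0,0,0],[0,0,0,0,0,0],[0,0,0,0,0,0]]' 0 | sed -n '2,5p'
python3 -m handwheel '[[0,0,0,0,0,0],[0,0,0,0,0,0],[0,0,0.8,0,0,0],[0,0,0.8,0,0,0],[0,0,0.5,0,0,0],[0,0,0,0,0,0]]' | sed -n '2,5p'
python3 - <<'E'
from h import *
go(*fw(0,-.0405),-.029,3.55)
E
```

```text
position: [0.5477, 0.1286, 0.0137]
ee_rot: [3.14, 0.093, -0.0]
force: [0.3, 1.1, 0.0]
width: 0.09
position: [0.5461, 0.1304, -0.0302]
ee_rot: [3.139, 0.098, -0.005]
force: [-0.3, -0.2, 0.0]
width: 0.004
pos [ 0.5461  0.1304 -0.0302] head 3.59 tilt [-0.003 -0.001 -1.   ] t 28.2 w 0.0041694261174776304 F [-0.3 -0.2  0. ]
 now-axes units [ 0.03 -2.46 -0.06]  turn units 0.01  after-turn xy units [ 0.02 -2.46]
```

```bash
python3 -m handwheel '[[0,-0.4,-0.06,0,0,0],[0,-0.5,0,0,0,0],[0,-0.5,0,0,0,0],[0,-0.4,0,0,0,0],[0,-0.3,0,0,0,0],[0,-0.2,0,0,0,0],[0,0,0,0,0,0]]' | sed -n '2p;4p'
python3 -m handwheel '[[0,-0.1,0,0,0,0],[0,-0.1,0,0,0,0],[0,0,0,0,0,0]]' | sed -n '2p;4p'
python3 -m handwheel '[[0,-0.1,0,0,0,0],[0,-0.1,0,0,0,0],[0,0,0,0,0,0]]' | sed -n '2p;4p'
python3 - <<'E'
from h import *
go(*fw(0,-.0405),-.029,3.55)
E
```

```text
position: [0.545, 0.1774, -0.0268]
force: [-0.3, 0.6, -0.9]
position: [0.5446, 0.1795, -0.0271]
force: [-0.5, -2.3, 0.9]
position: [0.5445, 0.1797, -0.027]
force: [-1.1, -12.5, 5.4]
pos [ 0.5445  0.1797 -0.027 ] head 3.33 tilt [-0.001 -0.004 -1.   ] t 29.2833 w 0.0032104663798333444 F [ -1.1 -12.5   5.4]
 now-axes units [-0.05  0.    0.1 ]  turn units -0.05  after-turn xy units [-0.05  0.  ]
```

Fine is seated (12 N at the expected spot). Next the strop.

```bash
python3 -m handwheel '[[0,0.3,0,0,0,0],[0,0.8,-0.5,0,0,0.7],[0,1,-1,0,0,0.7],[0,1,-1,0,0,0],[0,1,0,0,0,0],[0,1,0,0,0,0],[0,0,0,0,0,0]]' 1 | sed -n '2,5p'
python3 - <<'E'
from h import *
C={n:get_image(n) for n in['side','scene']}
V=[(C[n],r) for n in C if (r:=seg('strop',n,(.6086,-.287),C[n])) is not None]
P,s=fit(V,BLOCK,[.6086,-.287,-.03]); print(len(V),P,s)
for v in V: print(fit([v],BLOCK,P))
go(P[0],P[1],-.029,np.degrees(P[2]))
E
```

```text
position: [0.5441, 0.0764, 0.0243]
ee_rot: [3.14, -0.07, 0.002]
force: [-0.1, 0.2, -0.5]
width: 0.463
2 [ 0.60808085 -0.28926343 -0.05949625] 0.8940991163253784
(array([ 0.60755066, -0.28562616, -0.04231036]), np.float64(0.9088266491889954))
(array([ 0.60729477, -0.29021903, -0.03445127]), np.float64(0.9222075343132019))
pos [0.5439 0.0827 0.0232] head -2.11 tilt [ 0.     0.001 -1.   ] t 30.0667 w 0.6374919467942614 F [ 0.3  0.3 -1. ]
 now-axes units [ 3.89 18.47  2.59]  turn units 0.32  after-turn xy units [ 4.31 18.37]
```

```bash
python3 -m handwheel '[[0.2,0.97,0,0,0,0],[0.2,0.97,0,0,0,0],[0.2,0.97,0,0,0,0],[0.2,0.97,0,0,0,0],[0.2,0.97,0,0,0,0],[0.2,0.97,0,0,0,0],[0.2,0.97,0,0,0,0],[0.2,0.97,0,0,0,0]]' | sed -n '2p;5p'
python3 -m handwheel '[[0.2,0.97,0,0,0,0],[0.2,0.97,0,0,0,0],[0.2,0.97,0,0,0,0],[0.2,0.97,0,0,0,0],[0.2,0.97,0,0,0,0],[0.2,0.97,0,0,0,0],[0.2,0.97,0,0,0,0],[0.2,0.97,0,0,0,0]]' | sed -n '2p;5p'
python3 -m handwheel '[[0.2,0.97,0,0,0,0],[0.2,0.97,0,0,0,0],[0.2,0.9,0,0,0,0],[0,0,0,0,0,0],[0,0,0,0,0,0],[0,0,0,0,0,0]]' | sed -n '2p;5p'
python3 - <<'E'
from h import *
go(.6077,-.288,-.029,-2.2)
c=get_image('wrist')
for q in trace('strop','wrist'): 
  r=q['region'].astype(np.float32); print(q['score'],r.sum(),fit([(c,r)],BLOCK,[.6077,-.288,-.04]))
E
```

```text
position: [0.5706, -0.0739, 0.0228]
width: 1.002
position: [0.5972, -0.2301, 0.0227]
width: 1.001
position: [0.6068, -0.286, 0.0225]
width: 1.002
pos [ 0.6068 -0.286   0.0225] head -2.02 tilt [-0.     0.001 -1.   ] t 31.9 w 1.0019721146504958 F [-0.1  0.2 -0.1]
 now-axes units [0.05 0.1  2.57]  turn units 0.05  after-turn xy units [0.05 0.1 ]
0.84 6072.0 (array([ 0.6077, -0.288 , -0.04  ]), np.float64(0.0))
0.73 14180.0 (array([ 0.60823583, -0.28717141, -0.04323737]), np.float64(0.8265538215637207))
0.68 13585.0 (array([ 0.6077, -0.288 , -0.04  ]), np.float64(0.0))
```

Confirmed by the wrist fit at (.608,-.287). Grip.

```bash
python3 -m handwheel '[[0.06,0.07,0.9,0,0,0],[0,0,0.9,0,0,0],[0,0,0.65,0,0,0],[0,0,0.1,0,0,0],[0,0,0,0,0,0]]' | sed -n '2p;4p'
python3 -m handwheel '[[0,0,0,0,0,0],[0,0,0,0,0,0],[0,0,0,0,0,0],[0,0,0,0,0,0],[0,0,0,0,0,0],[0,0,0,0,0,0],[0,0,0,0,0,0],[0,0,0,0,0,0]]' 0.4 20 | sed -n '2,6p'
python3 - <<'E'
from h import *
go(*fw(0,-.17),-.029,3.55)
E
```

```text
position: [0.607, -0.2882, -0.029]
force: [-1.0, 0.6, 0.2]
position: [0.6077, -0.2892, -0.0279]
ee_rot: [-3.141, 0.057, -0.0]
force: [0.5, 1.1, 1.0]
width: 0.54
gripper_force: 20.0
pos [ 0.6077 -0.2892 -0.0279] head -2.08 tilt [ 0.  0. -1.] t 33.0833 w 0.5400233169181698 F [0.5 1.1 1. ]
 now-axes units [ -3.42 -16.86   0.06]  turn units -1.41  after-turn xy units [ -1.75 -17.12]
```

```bash
python3 -m handwheel '[[0,-0.4,0,0,0,-0.35],[-0.1,-0.7,0,0,0,-0.35],[-0.1,-0.9,0,0,0,-0.35],[-0.1,-0.9,0,0,0,-0.35],[-0.1,-0.9,0,0,0,0],[-0.1,-0.9,0,0,0,0],[-0.1,-0.9,0,0,0,0],[-0.1,-0.9,0,0,0,0]]' | sed -n '2p;4,5p'
python3 -m handwheel '[[-0.1,-0.9,0,0,0,0],[-0.1,-0.9,0,0,0,0],[-0.1,-0.9,0,0,0,0],[-0.1,-0.9,0,0,0,0],[-0.1,-0.9,0,0,0,0],[-0.1,-0.9,0,0,0,0],[-0.1,-0.9,0,0,0,0],[-0.1,-0.9,0,0,0,0]]' | sed -n '2p;4,5p'
python3 -m handwheel '[[-0.1,-0.9,0,0,0,0],[-0.1,-0.8,0,0,0,0],[0,-0.6,0,0,0,0],[0,-0.3,0,0,0,0],[0,0,0,0,0,0]]' | sed -n '2p;4,5p'
python3 - <<'E'
from h import *
go(*fw(0,-.085),-.029,3.55)
E
```

```text
position: [0.5883, -0.1568, -0.0279]
force: [0.6, -1.9, 2.1]
width: 0.54
position: [0.5628, -0.0143, -0.028]
force: [1.2, -1.1, 0.9]
width: 0.543
position: [0.556, 0.0378, -0.028]
force: [-0.3, 1.4, 2.9]
width: 0.541
pos [ 0.556   0.0378 -0.028 ] head 3.75 tilt [-0.001  0.002 -1.   ] t 34.8333 w 0.5409743473198019 F [-0.3  1.4  2.9]
 now-axes units [-0.17 -4.89  0.06]  turn units 0.05  after-turn xy units [-0.19 -4.89]
```

```bash
python3 -m handwheel '[[-0.1,-0.5,0,0,0,0],[-0.08,-0.7,0,0,0,0],[0,-0.8,0,0,0,0],[0,-0.8,0,0,0,0],[0,-0.8,0,0,0,0],[0,-0.7,0,0,0,0],[0,-0.5,0,0,0,0],[0,-0.2,0,0,0,0]]' | sed -n '2p;4,5p'
python3 -m handwheel '[[0,0,0,0,0,0],[0,0,0,0,0,0],[0,0,0,0,0,0],[0,0,0,0,0,0]]' 0.62 | sed -n '2,5p'
python3 - <<'E'
from h import *
go(*fw(0,-.0905),-.029,3.55)
E
```

```text
position: [0.547, 0.1353, -0.028]
force: [0.5, -3.8, 5.5]
width: 0.544
position: [0.5468, 0.1335, -0.0282]
ee_rot: [3.14, 0.095, -0.001]
force: [-0.2, 0.4, -0.1]
width: 0.617
pos [ 0.5468  0.1335 -0.0282] head 3.47 tilt [-0. -0. -1.] t 35.8333 w 0.6170964266401394 F [-0.2  0.4 -0.1]
 now-axes units [-0.02  0.19  0.04]  turn units -0.02  after-turn xy units [-0.02  0.19]
```

```bash
python3 -m handwheel '[[0,0,-0.8,0,0,0],[0,0,-0.8,0,0,0],[0,0,-0.5,0,0,0],[0,0.9,0,0,0,0],[0,0.9,0,0,0,0],[0,0.9,0,0,0,0],[0,0,0,0,0,0],[0,0,0,0,0,0]]' 0 | sed -n '2,5p'
python3 -m handwheel '[[0,0,0,0,0,0],[0,0,0,0,0,0],[0,0,0.8,0,0,0],[0,0,0.8,0,0,0],[0,0,0.45,0,0,0],[0,0,0,0,0,0]]' | sed -n '2,5p'
python3 - <<'E'
from h import *
go(*fw(0,-.0905),-.029,3.55)
E
```

```text
position: [0.5504, 0.0787, 0.014]
ee_rot: [3.14, 0.092, 0.0]
force: [0.3, 1.4, 0.8]
width: 0.09
position: [0.5488, 0.0807, -0.0289]
ee_rot: [3.14, 0.098, -0.005]
force: [0.2, 0.1, -0.3]
width: 0.004
pos [ 0.5488  0.0807 -0.0289] head 3.58 tilt [-0.003 -0.001 -1.   ] t 37.0 w 0.004181660349057045 F [ 0.2  0.1 -0.3]
 now-axes units [ 0.04 -2.45  0.01]  turn units 0.01  after-turn xy units [ 0.04 -2.45]
```

```bash
python3 -m handwheel '[[0,-0.4,0,0,0,0],[0,-0.5,0,0,0,0],[0,-0.5,0,0,0,0],[0,-0.4,0,0,0,0],[0,-0.3,0,0,0,0],[0,-0.2,0,0,0,0],[0,0,0,0,0,0]]' | sed -n '2p;4p'
python3 -m handwheel '[[0,-0.1,0,0,0,0],[0,-0.1,0,0,0,0],[0,0,0,0,0,0]]' | sed -n '2p;4p'
python3 -m handwheel '[[0,-0.1,0,0,0,0],[0,-0.1,0,0,0,0],[0,0,0,0,0,0]]' | sed -n '2p;4p'
python3 -m handwheel '[[0,-0.1,0,0,0,0],[0,0,0,0,0,0]]' | sed -n '2p;4p'
python3 - <<'E'
from h import *
go(*fw(0,-.0905),-.029,3.55)
E
```

```text
position: [0.5476, 0.1276, -0.0269]
force: [0.4, -0.6, -0.2]
position: [0.5473, 0.1296, -0.0271]
force: [-0.1, -0.1, -0.4]
position: [0.5472, 0.1298, -0.0271]
force: [-0.0, -12.4, 3.4]
position: [0.5472, 0.1298, -0.027]
force: [-0.6, -17.3, 4.1]
pos [ 0.5472  0.1298 -0.027 ] head 3.22 tilt [ 0.    -0.006 -1.   ] t 38.25 w 0.005043526937337001 F [ -0.6 -17.3   4.1]
 now-axes units [-0.03  0.    0.1 ]  turn units -0.08  after-turn xy units [-0.03  0.  ]
```

All three blocks are butted up (17 N). Now the turn-button: lift, go over the knob and locate it.

```bash
python3 -m handwheel '[[0,0.3,0,0,0,0],[0,0.3,-0.5,0,0,0],[0,0,-1,0,0,-0.7],[0,0,-1,0,0,-0.7],[0,0,-1,0,0,-0.7],[-0.8,0,-0.2,0,0,0],[-0.8,0,0,0,0,0],[0,0,0,0,0,0]]' 0.45 10 | sed -n '2p;4p'
python3 -m handwheel '[[-0.8,0,0,0,0,0],[-0.8,0,0,0,0,0],[-0.8,0,0,0,0,0],[0,0,0,0,0,0],[0,0,0,0,0,0]]' | sed -n '2p;4p'
python3 - <<'E'
from h import *
C={n:get_image(n) for n in['wrist','side','scene']}
c=C['wrist']; save('w7.png',c['image'])
for n in C:
  for l,z in [('button_knob',.036),('button_pivot',.022)]:
    for r in place_of(l,n)[:2]: print(n,l,r['score'],(np.array(r['point'])*[560,420]).round(),ray(C[n],np.array(r['point'])*[560,420],z).round(4))
print('exp knob',fw(-.1403,-.0943),proj(c,[*fw(-.1403,-.0943),.036]),'pivot',fw(-.075,-.085),proj(c,[*fw(-.075,-.085),.022]))
go(*fw(-.1403,-.0943),-.002,11.7)
E
```

```text
position: [0.5137, 0.1171, 0.0479]
force: [-1.2, -0.3, -0.4]
position: [0.4695, 0.1079, 0.0475]
force: [0.5, -0.6, 0.1]
wrist button_pivot 0.89 [240. 222.] [0.4701 0.1306 0.022 ]
wrist button_pivot 0.26 [122.  81.] [0.5408 0.214  0.022 ]
side button_knob 0.49 [229. 173.] [0.4245 0.1341 0.036 ]
side button_knob 0.24 [316. 137.] [0.7334 0.2663 0.036 ]
side button_pivot 0.51 [245. 177.] [0.4752 0.1236 0.022 ]
scene button_knob 0.4 [339. 201.] [0.4145 0.1269 0.036 ]
scene button_pivot 0.65 [330. 218.] [0.4813 0.1393 0.022 ]
exp knob [0.40681243 0.11718816] (np.float64(240.9113156925775), np.float64(319.99610796493175)) pivot [0.47141073 0.1305163 ] (np.float64(240.60185301315298), np.float64(219.8044306814788))
pos [0.4697 0.1075 0.0469] head 11.91 tilt [ 0. -0. -1.] t 39.7833 w 0.44458712407185574 F [ 0.1 -1.   0.1]
 now-axes units [-2.97 -1.12  2.44]  turn units 0.05  after-turn xy units [-2.98 -1.11]
```

View pics/w7.png

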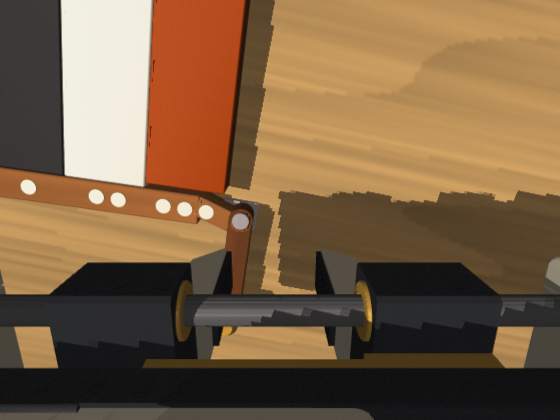

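The blocks lie tight: coarse at left, fine at (105,90), strop at (195,90). The button bar runs from its pivot at (240,222) down to the knob, just showing at (230,328), so the knob is near (.406,.127). I'll align and descend over it.

```bash
python3 - <<'E'
from h import *
go(.4055,.1270,-.003,3)
c=get_image('wrist')
print(ray(c,(230,330),.036),ray(c,(236,300),.022))
E
```

```text
pos [0.4697 0.1075 0.0469] head 11.91 tilt [ 0. -0. -1.] t 39.7833 w 0.44458712407185574 F [ 0.1 -1.   0.1]
 now-axes units [-2.94 -1.62  2.49]  turn units 2.23  after-turn xy units [-3.15 -1.14]
[0.3982536  0.12267297 0.036     ] [0.41302572 0.12266024 0.022     ]
```

```bash
python3 -m handwheel '[[0,0,0,0,0,0.75],[0,0,0,0,0,0.75],[-0.8,-0.3,0,0,0,0],[-0.8,-0.3,0,0,0,0],[-0.8,-0.3,0,0,0,0],[-0.73,-0.26,0,0,0,0],[0,0,0,0,0,0],[0,0,0,0,0,0]]' | sed -n '2p;4p'
python3 -m handwheel '[[0,0,0.7,0,0,0],[0,0,0.7,0,0,0],[0,0,0.7,0,0,0],[0,0,0.35,0,0,0],[0,0,0,0,0,0],[0,0,0,0,0,0]]' | sed -n '2p;4p'
python3 -m handwheel '[[0,0,0,0,0,0],[0,0,0,0,0,0],[0,0,0,0,0,0],[0,0,0,0,0,0],[0,0,0,0,0,0],[0,0,0,0,0,0]]' 0 10
python3 - <<'E'
from h import *
go(.405,.124,-.003,6)
E
```

```text
position: [0.4047, 0.1244, 0.0471]
force: [0.6, 0.3, -0.0]
position: [0.4053, 0.1238, -0.0021]
force: [-0.4, -0.5, -0.1]
clock: 41.5
position: [0.4048, 0.1244, -0.0018]
ee_rot: [-3.137, -0.163, -0.001]
force: [-1.0, 0.8, 3.3]
width: 0.162
gripper_force: 10.0
pos [ 0.4048  0.1244 -0.0018] head 5.93 tilt [ 0.  0. -1.] t 41.5 w 0.16155906686142818 F [-1.   0.8  3.3]
 now-axes units [0.01 0.02 0.06]  turn units -0.02  after-turn xy units [0.01 0.02]
```

```bash
python3 -m handwheel '[[0.008,0.23,0,0,0,-1],[0.008,0.23,0,0,0,-1],[0.008,0.23,0,0,0,-1],[0.008,0.23,0,0,0,-1],[0.008,0.23,0,0,0,-1],[0.008,0.23,0,0,0,-1],[0.008,0.23,0,0,0,-1],[0.008,0.23,0,0,0,-1]]'
python3 -m handwheel '[[0.008,0.23,0,0,0,-1],[0.008,0.23,0,0,0,-1],[0.008,0.23,0,0,0,-1],[0.008,0.23,0,0,0,-1],[0.008,0.23,0,0,0,-1],[0.008,0.23,0,0,0,-1],[0.008,0.23,0,0,0,-1],[0.008,0.23,0,0,0,-1]]'
python3 - <<'E'
from h import *
o=observe(); d=o['position'][:2]-fw(-.075,-.085); print(d,np.hypot(*d),np.degrees(np.arctan2(d[1],d[0]))%360); go(*fw(-.009,-.085),-.002,175); print(o['joints'].round(2))
E
```

```text
clock: 42.17
position: [0.4181, 0.0902, -0.0019]
ee_rot: [-2.969, -1.026, 0.0]
force: [-1.3, -0.5, 5.0]
width: 0.163
gripper_force: 10.0
clock: 42.83
position: [0.4475, 0.0684, -0.0019]
ee_rot: [2.572, 1.804, -0.001]
force: [-1.4, -0.4, 4.8]
width: 0.168
gripper_force: 10.0
[-0.02388953 -0.06210614] 0.06654233048307434 248.96043988070608
pos [ 0.4475  0.0684 -0.0019] head 70.09 tilt [-0. -0. -1.] t 42.8333 w 0.16774996351186713 F [-1.4 -0.4  4.8]
 now-axes units [4.64 3.09 0.  ]  turn units -26.23  after-turn xy units [-4.18  3.69]
[-0.29  0.45  0.03  2.19 -0.02  0.51 -0.59]
```

```bash
python3 -m handwheel '[[0.008,0.23,0,0,0,-1],[0.008,0.23,0,0,0,-1],[0.008,0.23,0,0,0,-1],[0.008,0.23,0,0,0,-1],[0.008,0.23,0,0,0,-1],[0.008,0.23,0,0,0,-1],[0.008,0.23,0,0,0,-1],[0.008,0.23,0,0,0,-1]]' | sed -n '2,5p'
python3 -m handwheel '[[0.008,0.23,0,0,0,-1],[0.008,0.23,0,0,0,-1],[0.008,0.23,0,0,0,-1],[0.008,0.23,0,0,0,-1],[0.008,0.23,0,0,0,-1],[0.008,0.23,0,0,0,-1],[0.008,0.23,0,0,0,-1],[0.008,0.23,0,0,0,-1]]' | sed -n '2,5p'
python3 -m handwheel '[[0.008,0.23,0,0,0,-1],[0.008,0.23,0,0,0,-1],[0.008,0.23,0,0,0,-1],[0.008,0.23,0,0,0,-1],[0.008,0.23,0,0,0,-1],[0.008,0.23,0,0,0,-1],[0.008,0.23,0,0,0,-1],[0.008,0.23,0,0,0,-1]]' | sed -n '2,5p'
python3 - <<'E'
from h import *
o=observe(); d=o['position'][:2]-fw(-.075,-.085); print(d,np.hypot(*d),np.degrees(np.arctan2(d[1],d[0]))%360); go(*fw(-.009,-.085),-.002,175)
E
```

```text
position: [0.4842, 0.0656, -0.0018]
ee_rot: [1.975, 2.442, -0.001]
force: [-1.5, -2.5, 4.7]
width: 0.166
position: [0.5166, 0.0826, -0.0018]
ee_rot: [1.225, 2.892, -0.001]
force: [-1.1, -1.8, 4.1]
width: 0.163
position: [0.535, 0.1143, -0.0018]
ee_rot: [0.381, 3.117, -0.001]
force: [0.2, -1.9, 3.8]
width: 0.161
[ 0.06361833 -0.01620794] 0.06565050757644343 345.7069075035324
pos [ 0.535   0.1143 -0.0018] head 166.07 tilt [ 0.001 -0.001 -1.   ] t 44.8333 w 0.1613706589098807 F [ 0.2 -1.9  3.8]
 now-axes units [0.13 1.01 0.01]  turn units -2.23  after-turn xy units [-0.02  1.02]
```

```bash
python3 -m handwheel '[[0.008,0.23,0,0,0,-1],[0.008,0.23,0,0,0,-1],[0.008,0.23,0,0,0,-1],[0.008,0.23,0,0,0,-1],[0,0,0,0,0,0],[0,0,0,0,0,0]]' | sed -n '2,5p'
python3 -m handwheel '[[0,0.1,0,0,0,-0.4],[0,0,0,0,0,0]]' | sed -n '2,5p'
python3 -m handwheel '[[0,0.1,0,0,0,0],[0,0,0,0,0,0]]' | sed -n '2,5p'
python3 - <<'E'
from h import *
o=observe(); d=o['position'][:2]-fw(-.075,-.085); print(d,np.hypot(*d),np.degrees(np.arctan2(d[1],d[0]))%360); go(*fw(-.009,-.085),-.002,175)
E
```

```text
position: [0.5369, 0.1331, -0.0018]
ee_rot: [-0.049, 3.14, 0.0]
force: [1.3, -0.4, 4.8]
width: 0.166
position: [0.5368, 0.1345, -0.0018]
ee_rot: [-0.097, 3.139, -0.001]
force: [1.7, -2.8, 5.4]
width: 0.164
position: [0.5368, 0.1346, -0.0019]
ee_rot: [-0.093, 3.14, -0.005]
force: [2.5, -7.3, 6.8]
width: 0.165
[0.06543822 0.00412185] 0.06556790263320404 3.6042092620827426
pos [ 0.5368  0.1346 -0.0019] head -176.62 tilt [ 0.001 -0.003 -1.   ] t 45.6667 w 0.1651797933254074 F [ 2.5 -7.3  6.8]
 now-axes units [-0.02 -0.    0.01]  turn units 2.1  after-turn xy units [-0.02  0.  ]
```

Shut against its stop (3.6° in the world, which matches the frame yaw of 3.55°). Ease off, release, lift and check.

```bash
python3 -m handwheel '[[0,-0.08,0,0,0,0],[0,0,0,0,0,0],[0,0,0,0,0,0],[0,0,0,0,0,0]]' 0.32 | sed -n '2,5p'
python3 -m handwheel '[[0,0,-0.5,0,0,0],[0,0,-0.8,0,0,0],[0,0,-1,0,0,0],[0,0,-1,0,0,0],[0,0.5,-1,0,0,0],[0,0.5,-1,0,0,0],[0,0.8,-1,0,0,0],[0,0.8,-1,0,0,0]]' | sed -n '2,5p'
python3 -m handwheel '[[0.8,0,-1,0,0,0],[0.8,0,-1,0,0,0],[0.8,0,-1,0,0,0],[0.8,0,-1,0,0,0],[0.8,0,0,0,0,0],[0.8,0,0,0,0,0],[0,0,0,0,0,0],[0,0,0,0,0,0]]' | sed -n '2,5p'
python3 - <<'E'
from h import *
c=get_image('scene'); d=get_image('side'); w=get_image('wrist')
a=cv2.resize(c['image'][180:290,280:400],(430,394)); b=cv2.resize(d['image'][110:200,190:310],(370,278)); b=cv2.copyMakeBorder(b,0,116,0,0,0)
save('f.png',np.hstack([a,b])); save('wf.png',w['image'])
for n,C in [('scene',c),('side',d),('wrist',w)]:
  for l,y in [('coarse',.052),('fine',.002),('strop',-.048)]:
    r=seg(l,n,fw(0,y),C)
    if r is not None:
      p,s=fit([(C,r)],BLOCK,[*fw(0,y),FA]); print(n,l,(R.from_euler('z',-FA).as_matrix()[:2,:2]@(p[:2]-F)-[0,y]).round(4),(p[2]-FA).round(3),round(s,2))
print(observe()['clock'])
E
```

```text
position: [0.5356, 0.1359, -0.0023]
ee_rot: [0.097, -3.139, -0.001]
force: [-0.3, -0.6, -0.4]
width: 0.32
position: [0.5326, 0.1878, 0.1457]
ee_rot: [-0.095, 3.14, 0.0]
force: [0.1, 0.1, -0.4]
width: 0.319
position: [0.4366, 0.1817, 0.2247]
ee_rot: [-0.098, 3.139, -0.001]
force: [0.2, -0.1, -0.1]
width: 0.319
scene coarse [-0.0067 -0.0035] 0.003 0.92
scene fine [-0.0089 -0.0038] 0.068 0.82
scene strop [-0.0051 -0.0049] -0.021 0.88
side coarse [-0.0007  0.0168] -0.061 0.67
side fine [-0.0017  0.0164] -0.093 0.6
side strop [0.0035 0.0047] -0.093 0.78
wrist coarse [-0.0006  0.0017] 0.039 0.46
wrist fine [0.0012 0.0002] 0.006 0.65
wrist strop [-0.0014  0.0011] 0.022 0.82
47.9333
```

View pics/f.png

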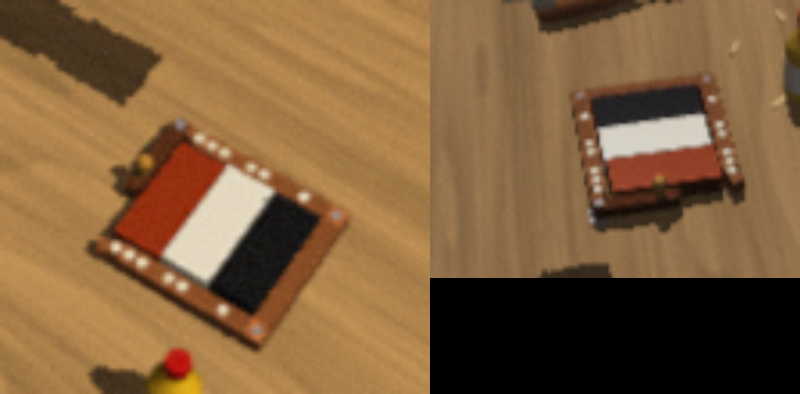

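The picture shows black, white and red-brown tight in the one-, two- and three-dot bays. The button lies across the mouth, with its knob at (145,165) in the left crop, and the gripper is clear.

```bash
python3 -c "
from cell import *
print(sign_off())"
```

```text
the job is handed in; nothing more can be done
None
```

I handed the job in at about 48 s: the coarse stone, fine stone and strop are butted up in bays 1, 2 and 3, and the turn-button is shut; the hand-in returned no verdict.

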